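Load a slat into the drilling jig and clamp it

TASK

Get the short slat ready for drilling, by pushing only: slide it along the jig's fence, in under the low drill bridge, until its end is fully home against the stop and its side lies flush along the fence. Then push the cam lever round until the cam clamps the slat tight against the fence, and leave it clamped. Keep the slat flat on the bench (never lift or tip it) and leave the other things on the bench where they are.

Things in the scene. Friction and masses are not known exactly. Their poses are not given: they have to be found in the camera images.
- jig: Wooden drilling jig screwed to the bench; place and yaw vary. Origin: on the bench, at the inner corner where fence and end stop meet; z up. Fence: batten 30 mm wide, 16.5 mm high on the side away from the robot, face at x = 0, from y = -40 to +212 mm. End stop: block 16.5 mm high, face at y = 0, x = -26 to -2 mm. The slat goes in along -y.
- mouth (a point): Middle of the bridge's opening at bench level, on the +y side where the slat enters (jig frame x -12.5, y 62 mm). The opening is 25 mm wide (jig x -25 to 0), 16.5 mm high. The bridge is 10 mm plywood with a steel drill bush, spanning jig y 12 to 62, x -53 to +30 mm; bush top 32 mm above the bench. Its near leg has a slanted lead-in out to y = 81 mm.
- home (a point): Where the centre of the short slat lies when it is home (jig frame x -11.25, y +110.4, z 7.25 mm; its axes are the jig's, the slat's length along y). About 160 mm of the slat then stands out of the bridge towards +y, the last 9 mm of it beyond the end of the fence.
- fence_end (a point): Top edge of the fence face at its +y end (jig frame x 0, y 212, z 16.5 mm); the slat can be laid against the fence here before it goes in.
- slat: The short timber slat, loose, 30 to 65 g, 22.5 x 221 x 14.5 mm (its x, y, z), lying flat on the bench on the +y side of the jig's mouth and the robot's side of the fence line, its length (y) along the jig's y within 0.2 rad. Origin: centre of its underside.
- slat_mid (a point): Centre of the short slat, 7.25 mm above its underside.
- cam: Wooden eccentric cam with a flat lever, on the robot's side of the slat's way. Origin: on its turning axis at bench level (jig frame x -43, y 96 mm). The rubber-tyred disc is 32 mm across, 3.5 to 17.5 mm above the bench; the nut reaches 25 mm. It stands on a 3 mm steel foot plate (jig x -80 to -26, y 70 to 122 mm).
- lever_end (a point): Middle of the lever's 17 mm round end, 88 mm from the cam's axis, 11 mm above the bench. The lever is a straight bar from the axis to here, 14 mm wide, 4 to 18 mm above the bench.
- cam_hinge (a joint): Turn of the cam in rad, clockwise from above, 0 to 1.65. 0: open, lever along the jig's -x (to the robot); 1.57: lever along the jig's +y. Starts at 0 to 0.3, 4 to 7 mm clear of a slat on the fence. It meets such a slat at about 1.1 and is tight from 1.3. Its friction (0.1 N m) keeps it where it is left; closing takes 2 to 5 N at the lever's end.
- long_slat: A longer timber slat, 22.5 x 301 x 14.5 mm, lying behind the jig's fence. Bystander.
- pencil: Red carpenter's pencil, 170 mm long, lying at the right, before the jig. Bystander.
- screwdriver: Screwdriver, 220 mm long, with a red and black handle, lying at the left of the work. Bystander.
- tape_measure: Yellow tape measure, 38 x 78 x 67 mm, standing on the far left of the work. Bystander.

How it is judged (in metres and radians):
On the way, in this order (a step that is already met when the one before it is completed fails the run):
1. the slat is under the bridge, home against stop and fence, with the cam still open (y of slat_mid in the frame of jig between 0.106 and 0.1135 m and x of slat_mid in the frame of jig between -0.0155 and -0.0085 m and value of joint cam_hinge below 0.9 rad), for 0.2 s.
2. the cam is turned against the slat (value of joint cam_hinge above 1.1 rad and contact force between cam and slat above 3 N), for 0.2 s.
At the end, for the whole second after the job is handed in: The short slat lies flat under the bridge, its end within 2.5 mm of the stop, its centre line within 2.5 mm of its place on the fence and parallel to it within 0.025 rad, at rest, and the cam, turned past 1.1 rad, presses on it with more than 3 N (all of step 2 and x of slat_mid in the frame of jig between -0.0135 and -0.0085 m and y of slat_mid in the frame of jig between 0.106 and 0.113 m and angle between the y axis of slat and the y axis of jig, either way round below 0.025 rad and height (world z) of slat_mid below 0.0095 m and angle between slat's own z axis and vertical below 0.03 rad and linear speed of slat below 0.01 m/s); the robot touches nothing.
It fails at once if the slat is lifted off the bench (height (world z) of slat_mid above 0.015 m).
It fails at once if the slat is tipped (angle between slat's own z axis and vertical above 0.09 rad).
It fails at once if one of the other things is moved more than 2 cm (distance of any of long_slat, pencil, screwdriver, tape_measure from where it was at the start of the episode above 0.02 m).
It also fails if it takes over 64 s, if anything falls off the work surface, if the arm or the gripper's body presses on something with over 40 N, if the wrist force passes 120 N, or if a joint passes its speed limit or range.

ROBOT

A 6-joint arm with a two-finger parallel gripper is mounted at the origin on a cart in front of the work surface, level with it; the furniture and walls round the work are solid. World frame = base frame: x ahead of the robot, y to its left, z up, the work surface at z = 0. Lengths are in mm, angles in rad, forces in N, time in s.
With the tool pointing down it reaches from about 350 to 875 mm from the base axis. Payload 4.2 kg.
Tool frame: the origin (TCP) lies on the mounting face of the last link; the fingertips stand 173 mm ahead of it and the grasp point (between the pads) lies grip_point_offset ahead of it (grip_point_offset is the distance from the TCP to the grasp point, in mm); z points along the fingers, y is the line along which they close (so a half turn about z gives the same grasp; the last joint's range is limited). The gripper opens to 85 mm and grips with 20 to 120 N. Pads are 22 mm wide; open, the fingers measure 114 mm over their backs; the gripper's body (76 mm by 85 mm) begins 54 mm behind the grasp point. The pads swing forward as they close: fully open they stand 13 mm farther back than shut.
Start: joints at [1.548, 0.385, 0.008, 0, -1.194, -0.259], TCP at [173.771, 600.336, 404.712] pointing down, gripper open.
Joint ranges: [-3.14, 3.14], [-1.21, 2.06], [-1.07, 1.41], [-3.16, 2.05], [-2.99, -0.16], [-3.1, 3.1]. Speed limits (rad/s): [2.79, 2.79, 3.14, 3.14, 3.14, 3.14].

INTERFACE

Orientations are given as a unit quaternion [x, y, z, w].
In Python, from bench import read_state, get_image, job_done, recognise, place_of, grip_point_offset gives the robot as it stands. The module is installed in compiled form; this text tells all that it offers.
- The arm moves only by the tool carry_out, never from a script. Its arguments are lists of equal length, an entry for each row: "slide": the shift along the tool's x, y, z in m, a list of three; "roll": the turn about the tool's z in degrees; "claw": the finger opening in m, from 0 to 0.0854. A call has 1 to 8 rows; each row is the pose to reach, as a shift and turn from the pose commanded when the call began, along the tool's axes at that moment; what a row does not reach only later rows make up. A row lasts 1/8 s, in which the tool goes at most 62.5 mm and 10.7 degrees, less where a joint would pass 70% of its speed; a pose out of reach is approached as far as the arm can. A call with a gripper value outside its range is refused whole. The fingers move at their own pace and stop on an object; the grip force is fixed at half the most. Time passes only in rows, so rows that repeat a pose let the fingers close. It gives the time, the measured TCP pose, the force, the opening and the grip force at its end, in the units of the state.
- read_state(): the state, without advancing time (a new reading comes with each control period).
- get_image(name): name is "scene" or "top"; returns a dict with "img" (420x560x3 uint8, red, green, blue), "z_map" (420x560 float32, mm along the optical axis (not along the pixel's ray), 0 where there is no reading), "mtx" (3x3 intrinsics, pixels), "world_from_camera" (4x4, takes a point from camera to world coordinates). Camera axes: x right, y up, looking along -z (the intrinsics and any distortion apply to the point x, -y, -z); pixel columns grow to the right and rows downward; lengths in mm; the calibration is good to about 2 mm. A picture is of the moment at which its call begins.
- job_done(): hands the job in; it is judged then, once.
Trained networks look in a picture, given as the dict that the camera call returned (one of the last four; its "shot" number tells which), for a name from the list of things; names that differ only in an ending like _2 or _b are one class to them, and where a whole thing is asked for, a point or a joint stands for the part that bears it (a point fixed in the world has none). Each returns a list of dicts, best first, with "conf" (0 to 1); they miss things now and then, are a little off and sometimes report something else, mostly with a low value. They report only what shows in the picture. A call takes as long as a camera call.
- recognise(picture, thing): "at" ([column, row] in pixels, amid what is visible of it).
- place_of(picture, thing): "at" ([column, row] in pixels: a listed point, or the origin of a listed thing).
The state is a dict: "clock": time; "joints": joint angles; "joint_vel": joint speeds; "joint_efforts": joint torques, N m; "position": TCP position; "ee_rot": TCP orientation; "contact_force": force on the tool from outside, world axes, zero at the start; "wrist_torque": the same for the moment, N m; "gripper_width": finger opening in mm; "grasp_force": force on a finger pad.
Only numpy, scipy, OpenCV 4.12 (cv2) and the standard library are available. Lean on these libraries where they do the work, as an engineer would, in place of code of your own. Each camera call takes 0.05 s, during which the arm holds its last target. There are 200 camera calls.

## Working session

There is one attempt and no reset: what is moved stays moved. The work goes in short steps, Python scripts to look and compute and a tool call to move; the robot and the scene stay as the last step left them, time stands still between calls to the robot, and variables do not carry over. Pictures are saved under pics/ and viewed, at most 10 in all, crops included, and the job is handed in when it is done.

Besides the shell and the picture viewer there is one more tool, called after "Request:" as name(argument=value, ...) on one line, values as JSON. carry_out: Moves the arm, as the interface text tells. Its arguments: {"type":"object","properties":{"slide":{"type":"array"},"roll":{"type":"array"},"claw":{"type":"array"}},"required":["slide","roll","claw"]}

```bash
mkdir -p pics; cat > h.py <<'E'
import numpy as np, cv2
from bench import *
def ray(p,uv):
    K=p["mtx"];T=np.array(p["world_from_camera"]);d=np.array([(uv[0]-K[0][2])/K[0][0],-(uv[1]-K[1][2])/K[1][1],-1.0])
    return T[:3,3],T[:3,:3]@d
def at_z(p,uv,z):
    o,d=ray(p,uv);return o+d*(z-o[2])/d[2]
def proj(p,X):
    T=np.linalg.inv(np.array(p["world_from_camera"]));c=T[:3,:3]@np.array(X)+T[:3,3];K=p["mtx"]
    return np.array([K[0][0]*c[0]/-c[2]+K[0][2],K[1][1]*-c[1]/-c[2]+K[1][2]])
def cloud(p):
    z=p["z_map"];K=p["mtx"];T=np.array(p["world_from_camera"]);v,u=np.mgrid[:420,:560]
    c=np.stack([(u-K[0][2])/K[0][0]*z,-(v-K[1][2])/K[1][1]*z,-z],-1)
    return c@T[:3,:3].T+T[:3,3]
E
python3 - <<'E'
from h import *
np.set_printoptions(precision=1,suppress=True)
s=read_state();print(s["position"],s["ee_rot"],grip_point_offset)
ims=[]
Z=dict(jig=0,mouth=0,home=7,fence_end=16.5,slat=0,slat_mid=7,cam=0,lever_end=11,pencil=4,screwdriver=10,tape_measure=0,long_slat=0)
for n in("scene","top"):
    p=get_image(n);cv2.imwrite(f"pics/{n}0.png",p["img"][:,:,::-1])
    print(n,np.array(p["world_from_camera"])[:3,3])
    for k,z in Z.items():
        r=place_of(p,k)[:2]
        for q in r: print(k,round(q["conf"],2),np.array(q["at"]),at_z(p,q["at"],z))
E
```

```text
[173.7 600.2 403.6] [ 1.  -0.1 -0.   0. ] 154.70000000000002
scene [-174.7 -837.5  729.9]
jig 0.66 [330.9 237.5] [ 605.2 -170.9    0. ]
mouth 0.76 [311.4 233.8] [ 582.3 -124.6    0. ]
home 0.87 [293.5 223.5] [576.1 -65.7   7. ]
fence_end 0.7 [275.1 203.9] [598.6  29.3  16.5]
slat 0.97 [243.7 211. ] [530.2  84.    0. ]
slat_mid 0.67 [249.9 209.1] [541.7  70.5   7. ]
cam 0.57 [290.9 230.8] [554.8 -77.6   0. ]
lever_end 0.5 [258.9 236. ] [471.2 -48.1  11. ]
lever_end 0.27 [215.5 161.2] [649.  369.9  11. ]
pencil 0.6 [344.5 291.8] [ 470.5 -329.9    4. ]
screwdriver 0.71 [173.  181.8] [475.7 352.6  10. ]
tape_measure 0.73 [215.8 159.8] [668.6 396.    0. ]
long_slat 0.7 [317.5 196.7] [729.1  -9.    0. ]
top [ 400.5   12.9 1275.2]
jig 0.61 [343.3 214.2] [ 582.8 -184.2    0. ]
jig 0.48 [172.  190.1] [656.1 390.2   0. ]
mouth 0.8 [325.8 217.4] [ 571.2 -126.2    0. ]
home 0.58 [311.9 211.1] [590.6 -79.6   7. ]
fence_end 0.85 [279.1 206.5] [602.8  28.9  16.5]
fence_end 0.5 [310.5 224.2] [545.9 -74.4  16.5]
slat 0.73 [262.1 228.2] [532.1  84.1   0. ]
slat_mid 0.57 [264.4 228.4] [530.9  76.1   7. ]
cam 0.46 [310.3 221.3] [557.4 -74.9   0. ]
lever_end 0.47 [305.4 247.1] [471.7 -58.5  11. ]
pencil 0.65 [387.4 245.3] [ 482.  -325.9    4. ]
long_slat 0.7 [288.1 166. ] [745.1   0.9   0. ]
long_slat 0.54 [266.9 225.5] [541.3  68.4   0. ]
```

View pics/top0.png

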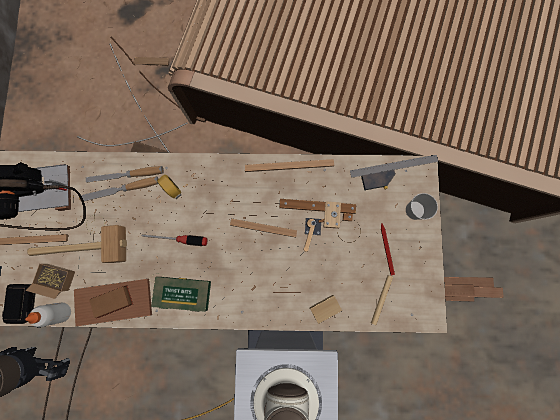

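View pics/scene0.png

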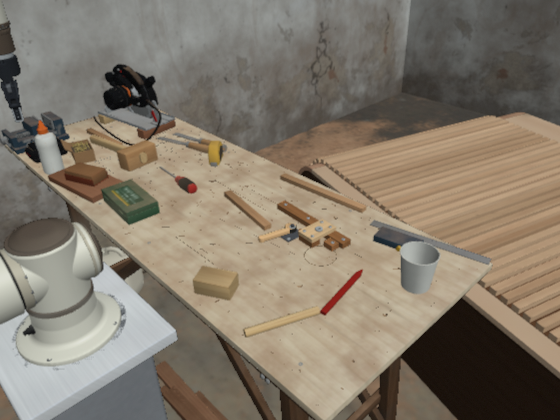

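The top view shows the slat at (263,228), the fence at (280..355,205), the bridge at (333,214) and the cam at (311,222) with its lever down to (305,247). In the scene view, the slat is at (248,209) and the jig at (315,225). Next I'll measure them more finely from depth and colour.

```bash
python3 - <<'E'
from h import *
np.set_printoptions(precision=1,suppress=True)
ps={n:get_image(n) for n in("scene","top")}
out=[]
for n,p in ps.items():
    C=cloud(p); 
    b=C[(C[...,0]>420)&(C[...,0]<680)&(C[...,1]>-250)&(C[...,1]<220)&(np.abs(C[...,2])<6)]
    print(n,"bench z",np.median(b[:,2]))
    m=(C[...,2]>8.5)&(C[...,0]>440)&(C[...,0]<680)&(C[...,1]>-250)&(C[...,1]<220)
    k,l,st,_=cv2.connectedComponentsWithStats(m.astype(np.uint8))
    for i in range(1,k):
        if st[i,4]>40:
            P=C[l==i]; r=cv2.minAreaRect(P[:,:2].astype(np.float32)); print(i,st[i,4],r,P[:,2].max(),'mean',P.mean(0)); print(cv2.boxPoints(r))
# rectified bench views at z=15, 2px/mm: x 440..680 up, y 220..-220 right
for n,p in ps.items():
    g=[[x,y] for x in(680,440) for y in(200,-200)]
    s=np.float32([proj(p,[*q,15]) for q in g]); d=np.float32([[0,0],[800,0],[0,480],[800,480]])
    out.append(cv2.warpPerspective(p["img"],cv2.getPerspectiveTransform(s,d),(800,480),flags=cv2.INTER_CUBIC)[80:380])
cv2.imwrite("pics/rect.png",np.vstack(out)[:,:,::-1])
E
```

```text
scene bench z -0.7922222072768363
1 403 ((534.568603515625, 77.49649810791016), (226.31463623046875, 25.239580154418945), 80.22483825683594) 17.874063055213696 mean [532.   69.3  12.9]
[[502.9 -31.9]
 [527.8 -36.2]
 [566.2 186.9]
 [541.3 191.2]]
2 1211 ((583.1017456054688, -97.63270568847656), (255.3209991455078, 86.81121063232422), 86.31085205078125) 33.47670949139638 mean [ 588.6 -129.8   19. ]
[[ 531.6 -222.2]
 [ 618.2 -227.8]
 [ 634.6   27. ]
 [ 548.    32.6]]
3 251 ((512.2958984375, -74.60956573486328), (31.924673080444336, 109.40702056884766), 80.13746643066406) 27.25722326418122 mean [514.  -76.4  15.4]
[[455.7 -81. ]
 [563.5 -99.7]
 [568.9 -68.3]
 [461.1 -49.5]]
top bench z -0.9893903621418758
2 1052 ((582.055419921875, -94.72511291503906), (250.89447021484375, 83.35209655761719), 86.6346206665039) 37.71349583243841 mean [ 593.8 -115.2   19.1]
[[ 533.1 -217.5]
 [ 616.3 -222.4]
 [ 631.    28.1]
 [ 547.8   33. ]]
4 454 ((533.7036743164062, 80.01774597167969), (218.81085205078125, 23.089262008666992), 80.69619750976562) 21.57796826620597 mean [533.3  79.   13.5]
[[504.6 -26.1]
 [527.4 -29.8]
 [562.8 186.1]
 [540.  189.9]]
5 174 ((510.65802001953125, -71.91973876953125), (27.640213012695312, 106.09999084472656), 83.92784118652344) 27.662483453528466 mean [518.7 -71.1  16.5]
[[456.4 -80.1]
 [561.9 -91.3]
 [564.9 -63.8]
 [459.4 -52.6]]
```

View pics/rect.png

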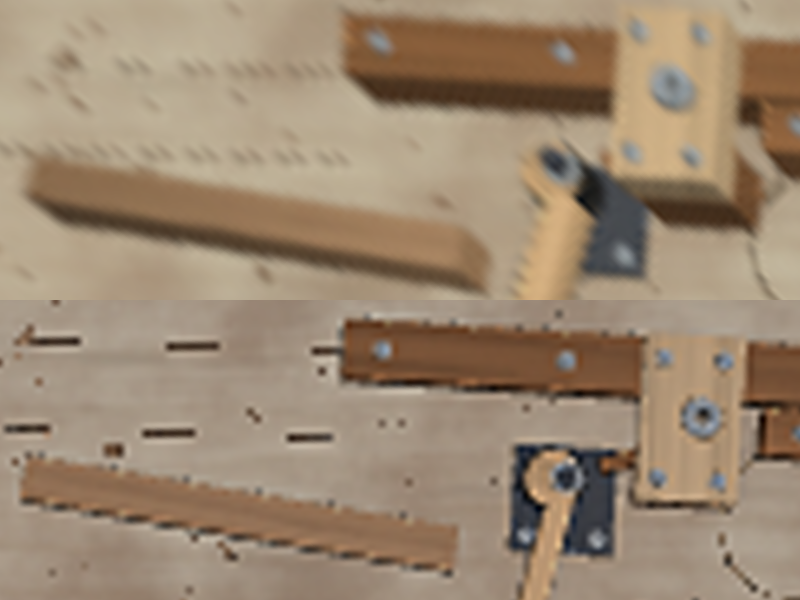

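```bash
cat >> h.py <<'E'
YAW=0.059; O=np.array([587.5,-183.0]); JX=np.array([np.cos(YAW),-np.sin(YAW)]); JY=np.array([np.sin(YAW),np.cos(YAW)])
def jig(xy): d=np.array(xy[:2])-O; return np.array([d@JX,d@JY])
def now():
    s=read_state();q=s["ee_rot"];t=2*np.arctan2(q[1],q[0]);t=(t+np.pi)%(2*np.pi)-np.pi
    print("t",s["clock"],"jig",jig(s["position"]).round(1),"z",round(s["position"][2],1),"yaw",round(t,4),"F",np.round(s["contact_force"],1),"w",s["gripper_width"])
    return s,t
def plan(*wps):
    s,t=now();X=np.array([np.cos(t),np.sin(t)]);Y=np.array([np.sin(t),-np.cos(t)])
    for jx,jy,z in wps:
        d=O+jx*JX+jy*JY-np.array(s["position"][:2]); print((jx,jy,z),"slide mm",np.round([d@X,d@Y,s["position"][2]-z],1),"roll",round(np.degrees(t+YAW),2))
E
python3 -c "
from h import *
plan((-125,245,300),(-125,245,195))"
```

```text
t 1.4 jig [-459.2  757.6] z 404.7 yaw -0.2818 F [-0.1 -0.2  0.8] w 85.62272142148574
(-125, 245, 300) slide mm [439.2 426.1 104.7] roll -12.76
(-125, 245, 195) slide mm [439.2 426.1 209.7] roll -12.76
```

Request:
carry_out(slide=[[0.044, 0.043, 0.01], [0.088, 0.086, 0.02], [0.132, 0.128, 0.03], [0.176, 0.17, 0.04], [0.22, 0.213, 0.05], [0.264, 0.256, 0.06], [0.308, 0.298, 0.07], [0.352, 0.341, 0.08]], roll=[-2, -4, -6, -8, -10, -12, -12.76, -12.76], claw=[0.085, 0.085, 0.085, 0.085, 0.085, 0.085, 0.085, 0.085])

```text
clock: 2.4
position: [417.8, 173.2, 325.0]
ee_rot: [1.0, -0.029, 0.001, -0.0]
contact_force: [0.7, 1.1, -0.8]
gripper_width: 84.7
grasp_force: 0.0
```

```bash
python3 -c "
from h import *
plan((-125,245,300),(-125,245,188))"
```

```text
t 2.4 jig [-190.4  345.6] z 325.0 yaw -0.0582 F [ 0.7  1.1 -0.8] w 84.72062239136919
(-125, 245, 300) slide mm [ 65.3 100.7  25. ] roll 0.05
(-125, 245, 188) slide mm [ 65.3 100.7 137. ] roll 0.05
```

Request:
carry_out(slide=[[0.033, 0.05, 0.02], [0.065, 0.1, 0.04], [0.065, 0.1, 0.08], [0.065, 0.1, 0.12], [0.065, 0.1, 0.137], [0.065, 0.1, 0.144], [0.065, 0.1, 0.147], [0.065, 0.1, 0.147]], roll=[0, 0, 0, 0, 0, 0, 0, 0], claw=[0.085, 0.085, 0.085, 0.085, 0.085, 0.085, 0.085, 0.085])

```text
clock: 3.4
position: [476.3, 71.5, 178.4]
ee_rot: [1.0, -0.029, 0.001, -0.0]
contact_force: [0.1, 0.0, 0.9]
gripper_width: 85.2
grasp_force: 0.0
```

```bash
python3 - <<'E'
from h import *
s,t=now()
p=get_image("scene")
u=proj(p,[*s["position"][:2],20]).astype(int);print(u)
c=p["img"][u[1]-70:u[1]+55,u[0]-60:u[0]+100]
cv2.imwrite("pics/a.png",cv2.resize(c,None,fx=4,fy=4,interpolation=2)[:,:,::-1])
C=cloud(p);q=np.array(s["position"]);P=C[(abs(C[...,0]-q[0])<20)&(abs(C[...,1]-q[1])<62)]
z=P[P[:,2]>3];print(len(z),np.histogram(z[:,2],bins=range(0,80,5))[0])
E
```

```text
t 3.4 jig [-126.   247.5] z 178.4 yaw -0.0587 F [0.1 0.  0.9] w 85.1634976312714
[230 214]
2056 [ 1  0  0 11 20 26 28 25 28 24 29 15 22 20 25]
```

View pics/a.png

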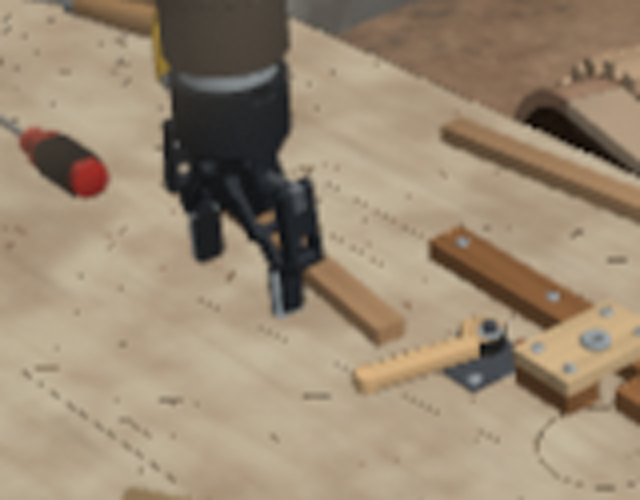

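The open gripper stands on the robot's side of the slat (fingers at (205,250) and (285,300) in the crop), with its tips about 17 mm above the bench. I'll go down 12 mm, then push with both fingers.

Request:
carry_out(slide=[[0, 0, 0.006], [0, 0, 0.012], [0.015, 0, 0.012], [0.03, 0, 0.012], [0.045, 0, 0.012], [0.06, 0, 0.012], [0.07, 0, 0.012], [0.076, 0, 0.012]], roll=[0, 0, 0, 0, 0, 0, 0, 0], claw=[0.085, 0.085, 0.085, 0.085, 0.085, 0.085, 0.085, 0.085])

```text
clock: 4.45
position: [552.5, 66.6, 165.6]
ee_rot: [1.0, -0.03, -0.0, 0.0]
contact_force: [-0.5, 0.2, 0.6]
gripper_width: 85.1
grasp_force: 0.3
```

```bash
python3 - <<'E'
from h import *
s,t=now()
p=get_image("scene");pt=get_image("top")
for q in(p,pt):
  for k in("slat","slat_mid","fence_end"):
    r=place_of(q,k)
    if r: print(k,r[0]["conf"],jig(at_z(q,r[0]["at"],{"slat":0,"slat_mid":7,"fence_end":16.5}[k])))
u=proj(p,[*s["position"][:2],20]).astype(int)
c=p["img"][u[1]-70:u[1]+55,u[0]-60:u[0]+100]
cv2.imwrite("pics/b.png",cv2.resize(c,None,fx=4,fy=4,interpolation=2)[:,:,::-1])
E
```

```text
t 4.45 jig [-49.7 247.1] z 165.6 yaw -0.0595 F [-0.5  0.2  0.6] w 85.08887578819623
slat 0.92 [-36.56391669 251.97018952]
slat_mid 0.77 [-30.11450786 245.19186501]
fence_end 0.75 [ 15.21893679 224.918771  ]
fence_end 0.55 [  2.79147174 212.78931134]
```

View pics/b.png

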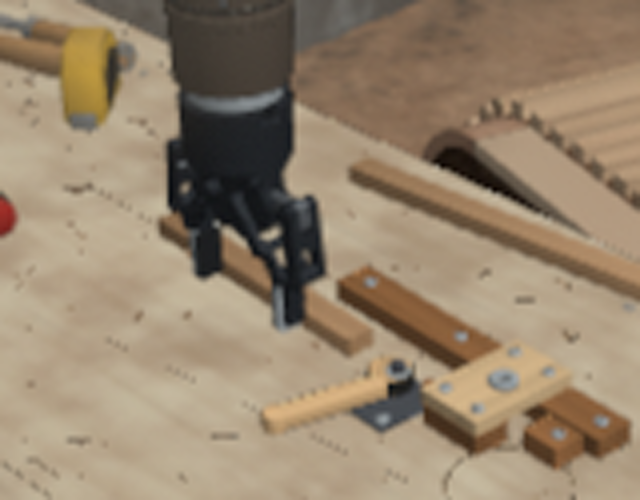

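The slat (165,225 to 360,345 in the crop) now lies parallel to the fence with a gap of about 16 mm. I'll go on gently until it touches the fence.

Request:
carry_out(slide=[[0.005, 0, 0], [0.01, 0, 0], [0.013, 0, 0], [0.014, 0, 0], [0.015, 0, 0], [0.015, 0, 0]], roll=[0, 0, 0, 0, 0, 0], claw=[0.085, 0.085, 0.085, 0.085, 0.085, 0.085])

```text
clock: 5.6
position: [567.0, 65.9, 165.7]
ee_rot: [1.0, -0.03, 0.0, -0.0]
contact_force: [0.7, -0.2, -0.3]
gripper_width: 85.1
grasp_force: 0.0
```

Request:
carry_out(slide=[[0.001, 0, 0], [0.001, 0, 0]], roll=[0, 0], claw=[0.085, 0.085])

```text
clock: 5.85
position: [567.9, 65.8, 165.7]
ee_rot: [1.0, -0.03, 0.0, -0.0]
contact_force: [0.3, 0.3, -0.1]
gripper_width: 85.0
grasp_force: 0.0
```

Request:
carry_out(slide=[[0.001, 0, 0], [0.001, 0, 0]], roll=[0, 0], claw=[0.085, 0.085])

```text
clock: 6.1
position: [569.0, 65.7, 165.7]
ee_rot: [1.0, -0.03, 0.0, -0.0]
contact_force: [0.5, -0.9, -1.0]
gripper_width: 85.0
grasp_force: 0.0
```

Request:
carry_out(slide=[[0.001, 0, 0], [0.001, 0, 0]], roll=[0, 0], claw=[0.085, 0.085])

```text
clock: 6.35
position: [570.0, 65.7, 165.7]
ee_rot: [1.0, -0.03, 0.0, -0.0]
contact_force: [-0.9, 0.3, 0.2]
gripper_width: 84.6
grasp_force: 0.1
```

Request:
carry_out(slide=[[0.001, 0, 0], [0.001, 0, 0]], roll=[0, 0], claw=[0.085, 0.085])

```text
clock: 6.6
position: [570.4, 65.6, 165.6]
ee_rot: [1.0, -0.03, -0.001, 0.0]
contact_force: [-3.0, 2.1, 2.5]
gripper_width: 85.1
grasp_force: 1.4
```

Request:
carry_out(slide=[[0.001, 0, 0], [0.001, 0, 0]], roll=[0, 0], claw=[0.085, 0.085])

```text
clock: 6.85
position: [570.8, 65.6, 165.5]
ee_rot: [1.0, -0.03, -0.002, 0.0]
contact_force: [-5.9, 2.6, 3.5]
gripper_width: 85.1
grasp_force: 2.8
```

Request:
carry_out(slide=[[-0.015, 0, 0], [-0.015, 0, -0.04], [-0.01, -0.04, -0.055], [0.01, -0.09, -0.055], [0.02, -0.14, -0.055], [0.02, -0.165, -0.055], [0.02, -0.165, -0.055], [0.02, -0.165, -0.055]], roll=[0, 0, 0, 0, 0, 0, 0, 0], claw=[0.085, 0.085, 0.05, 0, 0, 0, 0, 0])

```text
clock: 7.85
position: [601.2, 228.2, 220.4]
ee_rot: [1.0, -0.03, -0.0, 0.0]
contact_force: [-0.3, 0.4, 0.8]
gripper_width: 0.0
grasp_force: 0.0
```

```bash
python3 - <<'E'
from h import *
plan((-10,410,178),(-10,385,178))
p=get_image("top")
C=cloud(p); m=(C[...,2]>8.5)&(C[...,2]<24)&(C[...,0]>560)&(C[...,0]<620)&(C[...,1]>-55)&(C[...,1]<230)
J=np.array([jig(c) for c in C[m]]); J=J[(J[:,0]<0)&(J[:,1]>120)]
print(cv2.minAreaRect(J.astype(np.float32)),J.min(0),J.max(0))
g=[[x,y] for x in(680,440) for y in(240,-160)]
s=np.float32([proj(p,[*q,15]) for q in g]); d=np.float32([[0,0],[800,0],[0,480],[800,480]])
cv2.imwrite("pics/c.png",cv2.warpPerspective(p["img"],cv2.getPerspectiveTransform(s,d),(800,480),flags=cv2.INTER_CUBIC)[:,:,::-1])
E
```

```text
t 7.85 jig [-10.5 411.3] z 220.4 yaw -0.0596 F [-0.3  0.4  0.8] w 0.0036831846141892966
(-10, 410, 178) slide mm [ 0.5  1.3 42.4] roll -0.04
(-10, 385, 178) slide mm [ 0.6 26.3 42.4] roll -0.04
((-15.726101875305176, 261.5777282714844), (219.4980926513672, 30.742298126220703), 89.87724304199219) [-31.20008541 151.83937597] [-2.33847279e-01  3.71313413e+02]
```

View pics/c.png

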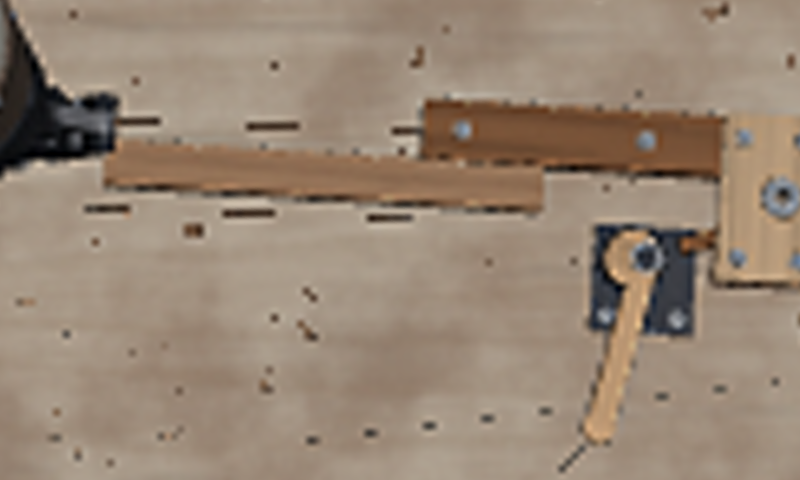

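The slat lies along the fence: its far end is at (105,165), its front end at (543,190) overlapping the fence, and the shut fingers stand beyond its far end. Now I'll go down and push it along the fence.

Request:
carry_out(slide=[[0, 0, 0.02], [0, 0, 0.036], [0, 0, 0.042], [0, 0.012, 0.042], [0, 0.024, 0.042], [0, 0.036, 0.042], [0, 0.048, 0.042], [0, 0.06, 0.042]], roll=[0, 0, 0, 0, 0, 0, 0, 0], claw=[0, 0, 0, 0, 0, 0, 0, 0])

```text
clock: 8.9
position: [598.2, 168.5, 179.2]
ee_rot: [1.0, -0.03, 0.001, -0.0]
contact_force: [0.6, 0.8, 0.3]
gripper_width: 0.1
grasp_force: 0.7
```

Request:
carry_out(slide=[[0, 0.006, 0], [0, 0.012, 0], [0, 0.018, 0], [0, 0.02, 0]], roll=[0, 0, 0, 0], claw=[0, 0, 0, 0])

```text
clock: 9.4
position: [597.1, 149.3, 179.1]
ee_rot: [1.0, -0.029, 0.001, -0.0]
contact_force: [-0.5, 3.6, 3.0]
gripper_width: 0.2
grasp_force: 1.8
```

```bash
python3 - <<'E'
from h import *
now()
p=get_image("top")
C=cloud(p); m=(C[...,2]>8.5)&(C[...,2]<24)&(C[...,0]>540)&(C[...,0]<620)&(C[...,1]>-120)&(C[...,1]<230)
J=np.array([jig(c) for c in C[m]]); J=J[(J[:,0]<0)&(J[:,0]>-35)&(J[:,1]>120)]
print(cv2.minAreaRect(J.astype(np.float32)),J.min(0),J.max(0))
g=[[x,y] for x in(680,440) for y in(200,-200)]
s=np.float32([proj(p,[*q,15]) for q in g]); d=np.float32([[0,0],[800,0],[0,480],[800,480]])
cv2.imwrite("pics/d.png",cv2.warpPerspective(p["img"],cv2.getPerspectiveTransform(s,d),(800,480),flags=cv2.INTER_CUBIC)[:,:,::-1])
E
```

```text
t 9.4 jig [-10.  332.3] z 179.1 yaw -0.0589 F [-0.5  3.6  3. ] w 0.21127742900393745
((-10.561656951904297, 218.42477416992188), (196.7822723388672, 21.885107040405273), 89.68115997314453) [-21.99048809 120.00235092] [-9.63082743e-04  3.16866258e+02]
```

View pics/d.png

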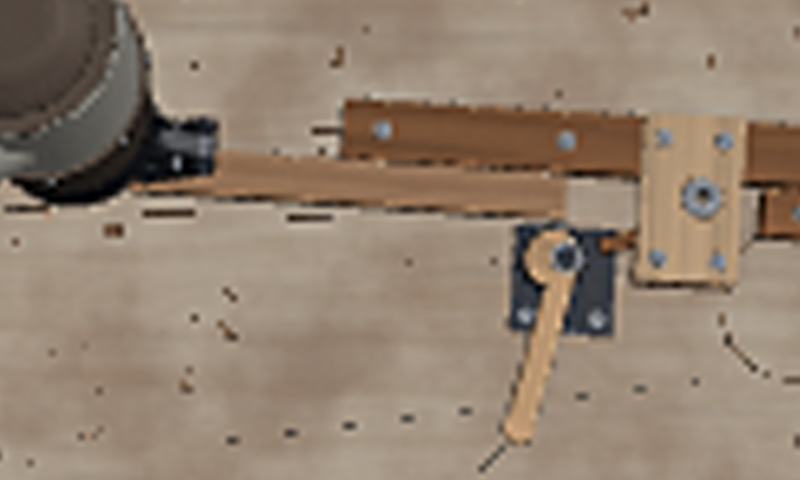

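The slat is flush along the fence, its front at (567,195) just before the lead-in. I'll keep pushing.

Request:
carry_out(slide=[[0, 0.006, 0], [0, 0.012, 0], [0, 0.018, 0], [0, 0.024, 0], [0, 0.03, 0], [0, 0.036, 0], [0, 0.04, 0], [0, 0.04, 0]], roll=[0, 0, 0, 0, 0, 0, 0, 0], claw=[0, 0, 0, 0, 0, 0, 0, 0])

```text
clock: 10.45
position: [594.6, 108.7, 178.9]
ee_rot: [1.0, -0.03, 0.0, 0.0]
contact_force: [1.8, 2.2, 4.5]
gripper_width: -0.1
grasp_force: 1.8
```

Request:
carry_out(slide=[[0, 0.006, 0], [0, 0.012, 0], [0, 0.018, 0], [0, 0.024, 0], [0, 0.03, 0], [0, 0.036, 0], [0, 0.04, 0], [0, 0.04, 0]], roll=[0, 0, 0, 0, 0, 0, 0, 0], claw=[0, 0, 0, 0, 0, 0, 0, 0])

```text
clock: 11.45
position: [592.0, 68.7, 178.7]
ee_rot: [1.0, -0.03, -0.0, 0.0]
contact_force: [0.0, 1.7, 4.4]
gripper_width: 0.2
grasp_force: 1.8
```

```bash
python3 - <<'E'
from h import *
now()
p=get_image("top")
C=cloud(p); m=(C[...,2]>8.5)&(C[...,2]<24)&(C[...,0]>540)&(C[...,0]<620)&(C[...,1]>-120)&(C[...,1]<230)
J=np.array([jig(c) for c in C[m]]); J=J[(J[:,0]<0)&(J[:,0]>-26)&(J[:,1]>130)]
print(cv2.minAreaRect(J.astype(np.float32)),J.min(0),J.max(0))
E
```

```text
t 11.45 jig [-10.4 251.5] z 178.7 yaw -0.0595 F [0.  1.7 4.4] w 0.18257245438890016
((-10.8674898147583, 177.23971557617188), (21.89512062072754, 94.48529815673828), 0.37929853796958923) [-21.99460428 130.05022438] [-7.45155420e-04  2.24430388e+02]
```

Request:
carry_out(slide=[[0, 0.004, 0], [0, 0.008, 0], [0, 0.011, 0], [0, 0.011, 0]], roll=[0, 0, 0, 0], claw=[0, 0, 0, 0])

```text
clock: 12.0
position: [591.3, 57.9, 178.5]
ee_rot: [1.0, -0.03, -0.0, 0.0]
contact_force: [0.4, 0.8, 2.4]
gripper_width: -0.1
grasp_force: 1.3
```

Request:
carry_out(slide=[[0, 0.001, 0], [0, 0.002, 0], [0, 0.002, 0]], roll=[0, 0, 0], claw=[0, 0, 0])

```text
clock: 12.38
position: [591.2, 56.3, 178.5]
ee_rot: [1.0, -0.03, -0.0, 0.0]
contact_force: [-0.1, 2.8, 2.7]
gripper_width: 0.2
grasp_force: 1.5
```

Request:
carry_out(slide=[[0, 0.001, 0], [0, 0.0015, 0], [0, 0.0015, 0]], roll=[0, 0, 0], claw=[0, 0, 0])

```text
clock: 12.75
position: [591.1, 54.8, 178.5]
ee_rot: [1.0, -0.03, -0.0, 0.0]
contact_force: [-0.6, 1.7, 2.0]
gripper_width: -0.0
grasp_force: 1.3
```

Request:
carry_out(slide=[[0, 0.001, 0], [0, 0.001, 0]], roll=[0, 0], claw=[0, 0])

```text
clock: 13.0
position: [591.1, 53.8, 178.6]
ee_rot: [1.0, -0.03, -0.0, 0.0]
contact_force: [-0.3, 1.2, 2.1]
gripper_width: 0.2
grasp_force: 1.2
```

Request:
carry_out(slide=[[0, 0.001, 0], [0, 0.001, 0]], roll=[0, 0], claw=[0, 0])

```text
clock: 13.25
position: [591.0, 52.8, 178.6]
ee_rot: [1.0, -0.03, -0.0, 0.0]
contact_force: [-0.1, 0.7, 1.3]
gripper_width: -0.1
grasp_force: 1.1
```

Request:
carry_out(slide=[[0, 0.001, 0], [0, 0.001, 0]], roll=[0, 0], claw=[0, 0])

```text
clock: 13.5
position: [591.0, 52.1, 178.6]
ee_rot: [1.0, -0.03, -0.0, -0.0]
contact_force: [-1.2, 3.4, 1.7]
gripper_width: -0.3
grasp_force: 2.0
```

Request:
carry_out(slide=[[0, 0.001, 0], [0, 0.001, 0]], roll=[0, 0], claw=[0, 0])

```text
clock: 13.75
position: [590.9, 51.7, 178.6]
ee_rot: [1.0, -0.03, 0.0, -0.001]
contact_force: [-1.9, 7.7, 1.4]
gripper_width: -0.1
grasp_force: 3.5
```

Request:
carry_out(slide=[[0, 0.001, 0], [0, 0.001, 0]], roll=[0, 0], claw=[0, 0])

```text
clock: 14.0
position: [590.8, 51.4, 178.6]
ee_rot: [1.0, -0.03, 0.0, -0.001]
contact_force: [-3.5, 9.9, 1.1]
gripper_width: 0.2
grasp_force: 4.9
```

```bash
python3 -c "
from h import *
plan((-10,240,230))"
```

```text
t 14.0 jig [-10.5 234.2] z 178.6 yaw -0.0591 F [-3.5  9.9  1.1] w 0.19007421546879172
(-10, 240, 230) slide mm [  0.5  -5.8 -51.4] roll -0.0
```

The force rose stiffly to 10 N at jig y 234 (about 221 plus half the finger thickness), so the slat is home. Next I'll retract and go round to the far side of the lever.

Request:
carry_out(slide=[[0, -0.004, 0], [0, -0.02, -0.01], [0, -0.02, -0.055], [-0.03, 0.02, -0.06], [-0.06, 0.06, -0.06], [-0.09, 0.1, -0.06], [-0.118, 0.14, -0.06], [-0.118, 0.16, -0.06]], roll=[0, 0, 0, 0, 0, 0, 0, 0], claw=[0, 0, 0, 0, 0, 0, 0, 0])

```text
clock: 15.0
position: [461.6, -104.1, 239.4]
ee_rot: [1.0, -0.03, -0.001, 0.0]
contact_force: [0.6, -0.1, -0.4]
gripper_width: -0.1
grasp_force: 0.0
```

```bash
python3 - <<'E'
from h import *
p=get_image("top")
C=cloud(p);J=np.array([jig(c) for c in C.reshape(-1,3)]);z=C[...,2].ravel()
m=(z>8.5)&(z<24)
S=J[m&(J[:,0]<-1)&(J[:,0]>-26)&(J[:,1]>130)&(J[:,1]<260)];print("slat",cv2.minAreaRect(S.astype(np.float32)),S.max(0))
m&=(J[:,0]<-65)&(J[:,0]>-140)&(J[:,1]>90)&(J[:,1]<210); L=J[m].mean(0)-[-43,96];print("lever",m.sum(),L,np.arctan2(L[1],-L[0]))
f=lambda th,r=70:(-43-r*np.cos(th)-7*np.sin(th)-11,96+r*np.sin(th)-7*np.cos(th)-14,179)
plan((-125,75,179),*[f(t) for t in(.3,.5,.7,.9,1.05,1.2,1.3,1.4,1.5)])
q=proj(p,[590,-60,15]).astype(int)
cv2.imwrite("pics/e.png",cv2.resize(p["img"][q[1]-35:q[1]+55,q[0]-60:q[0]+60],None,fx=6,fy=6,interpolation=2)[:,:,::-1])
E
```

```text
slat ((-11.257767677307129, 176.93104553222656), (20.14664077758789, 89.39324188232422), 0.8163619041442871) [ -1.06556319 221.61921346]
lever 0 [nan nan] nan
t 15.05 jig [-129.2   70.4] z 239.5 yaw -0.0611 F [ 0.9 -1.3  0.3] w 0.25521354027370485
(-125, 75, 179) slide mm [ 4.2 -4.6 60.5] roll -0.12
(np.float64(-122.9421956854218), np.float64(95.99905904241453), 179) slide mm [  6.2 -25.6  60.5] roll -0.12
(np.float64(-118.78675810255552), np.float64(109.41670976906161), 179) slide mm [ 10.3 -39.   60.5] roll -0.12
(np.float64(-112.04847692057803), np.float64(121.74134279564694), 179) slide mm [ 17.  -51.4  60.5] roll -0.12
(np.float64(-102.99598614633891), np.float64(132.4816138960292), 179) slide mm [ 26.1 -62.1  60.5] roll -0.12
(np.float64(-94.90193593157902), np.float64(139.2366284563391), 179) slide mm [ 34.1 -68.9  60.5] roll -0.12
(np.float64(-85.88931641513774), np.float64(144.70623173636915), 179) slide mm [ 43.1 -74.4  60.5] roll -0.12
(np.float64(-79.46982530164146), np.float64(147.5765811788314), 179) slide mm [ 49.6 -77.3  60.5] roll -0.12
(np.float64(-72.79584811293608), np.float64(149.79171109889052), 179) slide mm [ 56.2 -79.5  60.5] roll -0.12
(np.float64(-65.93406902296758), np.float64(151.3294886506099), 179) slide mm [ 63.1 -81.1  60.5] roll -0.12<stdin>:6: RuntimeWarning: Mean of empty slice.
  ret = um.true_divide(
```

View pics/e.png

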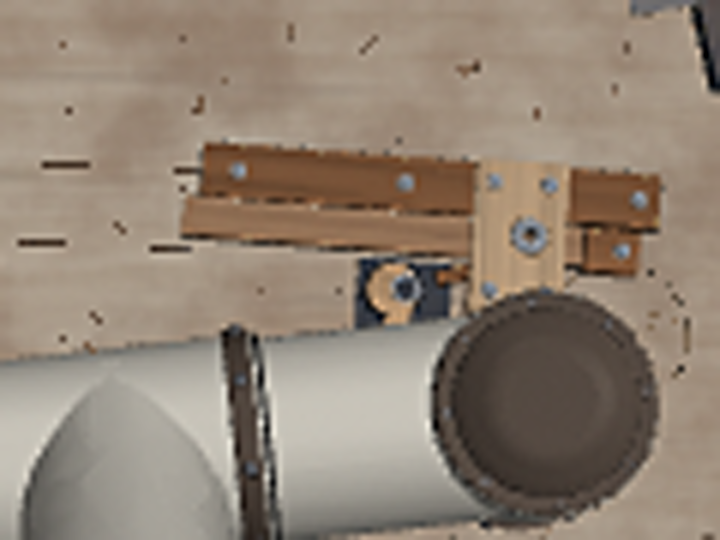

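The slat runs through the bridge to the stop at (583,250), flush with the fence. The arm hides the lever. Now I'll go down and push the lever round.

Request:
carry_out(slide=[[0.003, 0, 0.04], [0.005, 0, 0.06], [0.005, -0.012, 0.06], [0.006, -0.025, 0.06], [0.008, -0.032, 0.06], [0.01, -0.039, 0.06], [0.013, -0.045, 0.06], [0.017, -0.051, 0.06]], roll=[0, 0, 0, 0, 0, 0, 0, 0], claw=[0, 0, 0, 0, 0, 0, 0, 0])

```text
clock: 16.05
position: [483.7, -52.6, 178.9]
ee_rot: [1.0, -0.03, -0.0, 0.0]
contact_force: [-1.9, -1.6, 1.2]
gripper_width: 0.3
grasp_force: 0.8
```

Request:
carry_out(slide=[[0.004, -0.006, 0], [0.009, -0.011, 0], [0.013, -0.015, 0], [0.017, -0.018, 0], [0.022, -0.021, 0], [0.022, -0.021, 0]], roll=[0, 0, 0, 0, 0, 0], claw=[0, 0, 0, 0, 0, 0])

```text
clock: 16.8
position: [507.0, -33.1, 178.5]
ee_rot: [1.0, -0.03, -0.0, 0.0]
contact_force: [-3.2, 1.4, 0.5]
gripper_width: 0.0
grasp_force: 0.9
```

Request:
carry_out(slide=[[0.003, -0.002, 0], [0.006, -0.003, 0], [0.009, -0.004, 0], [0.011, -0.005, 0], [0.011, -0.005, 0]], roll=[0, 0, 0, 0, 0], claw=[0, 0, 0, 0, 0])

```text
clock: 17.42
position: [517.0, -28.9, 178.2]
ee_rot: [1.0, -0.03, -0.002, 0.0]
contact_force: [-6.8, 1.8, 1.3]
gripper_width: 0.1
grasp_force: 2.7
```

Request:
carry_out(slide=[[0.003, -0.001, 0], [0.005, -0.002, 0], [0.005, -0.002, 0]], roll=[0, 0, 0], claw=[0, 0, 0])

```text
clock: 17.8
position: [522.0, -27.2, 178.1]
ee_rot: [1.0, -0.03, -0.002, 0.0]
contact_force: [-6.7, 2.5, 1.2]
gripper_width: 0.5
grasp_force: 3.0
```

```bash
python3 - <<'E'
from h import *
np.set_printoptions(precision=1,suppress=True)
plan((-72.8,149.8,179))
p=get_image("scene")
for k,z in(("lever_end",11),("cam",0),("fence_end",16.5),("jig",0)):
    for r in place_of(p,k)[:2]: print(k,r["conf"],jig(at_z(p,r["at"],z)))
q=proj(p,[570,-80,15]).astype(int)
cv2.imwrite("pics/f.png",cv2.resize(p["img"][q[1]-60:q[1]+40,q[0]-70:q[0]+60],None,fx=5,fy=5,interpolation=2)[:,:,::-1])
E
```

```text
t 17.8 jig [-74.6 151.7] z 178.1 yaw -0.0597 F [-6.7  2.5  1.2] w 0.47065802395539447
(-72.8, 149.8, 179) slide mm [ 1.8  1.9 -0.9] roll -0.04
lever_end 0.45 [-54.2 186.5]
lever_end 0.36 [-12.   -1.5]
cam 0.57 [-47.7  97.9]
fence_end 0.72 [  1.2 214.5]
jig 0.55 [13.8  5.4]
```

View pics/f.png

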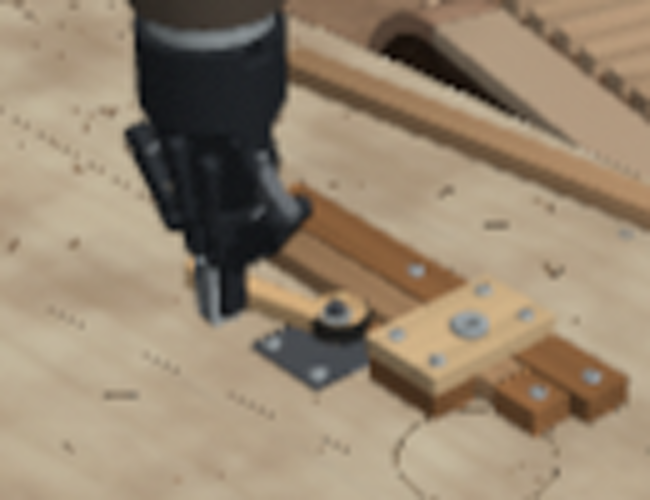

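The lever now lies nearly along the fence, from the nut at (340,310) to its end at (195,265), at a turn of about 1.4. I'll push it a few millimetres more for tightness, then retract.

Request:
carry_out(slide=[[0.003, 0, 0], [0.006, -0.001, 0], [0.006, -0.001, 0]], roll=[0, 0, 0], claw=[0, 0, 0])

```text
clock: 18.42
position: [527.7, -26.5, 178.0]
ee_rot: [1.0, -0.03, -0.003, 0.0]
contact_force: [-7.1, 2.2, 1.6]
gripper_width: -0.1
grasp_force: 3.6
```

Request:
carry_out(slide=[[-0.01, 0, 0], [-0.03, 0, 0], [-0.05, 0, -0.03], [-0.07, 0, -0.08], [-0.1, -0.05, -0.12], [-0.11, -0.1, -0.13], [-0.12, -0.15, -0.13], [-0.12, -0.2, -0.13]], roll=[0, 0, 0, 0, 0, 0, 0, 0], claw=[0, 0, 0, 0, 0, 0, 0, 0])

```text
clock: 19.42
position: [421.2, 182.1, 310.3]
ee_rot: [1.0, -0.029, 0.002, -0.002]
contact_force: [1.3, 0.2, 0.0]
gripper_width: -0.1
grasp_force: 0.0
```

```bash
python3 - <<'E'
from h import *
now()
p=get_image("top")
C=cloud(p);J=np.array([jig(c) for c in C.reshape(-1,3)]);z=C[...,2].ravel()
m=(z>8.5)&(z<24)&(J[:,0]<-1)
S=J[m&(J[:,0]>-26)&(J[:,1]>130)&(J[:,1]<260)];print("slat",cv2.minAreaRect(S.astype(np.float32)),S.max(0))
L=J[m&(J[:,0]<-28)&(J[:,0]>-90)&(J[:,1]>125)&(J[:,1]<200)];d=L.mean(0)-[-42,96];print("lever",len(L),d,np.arctan2(d[1],-d[0]))
q=proj(p,[590,-60,15]).astype(int)
cv2.imwrite("pics/g.png",cv2.resize(p["img"][q[1]-35:q[1]+55,q[0]-60:q[0]+60],None,fx=6,fy=6,interpolation=2)[:,:,::-1])
E
```

```text
t 19.425 jig [-187.6  354.6] z 310.3 yaw -0.058 F [1.3 0.2 0. ] w -0.0830319236464148
slat ((-11.17455005645752, 175.81451416015625), (20.542247772216797, 91.65888977050781), 0.5630528926849365) [ -1.16623539 221.63729534]
lever 93 [-10.99955648  63.50181004] 1.3992817594894906
```

View pics/g.png

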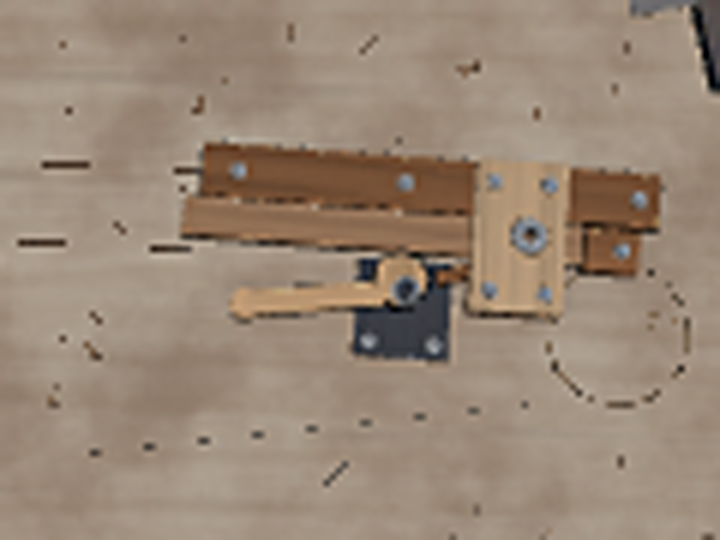

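The arm is clear. The lever lies from (405,288) to (240,303), turned about 1.4 rad, with the cam against the slat. The slat is flush along the fence and up to the stop. I'll hand it in.

```bash
python3 -c "
from bench import *
print(job_done())"
```

```text
the job is handed in; nothing more can be done
None
```

I pushed the slat home against the stop and flush along the fence, turned the cam lever to about 1.4 rad (tight from 1.3), and handed the job in at about 19 s; the hand-in returned no verdict.

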